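# Load the pink tube rack through the loader's spring gate

### The job

Pick up the pink tube rack by its handle, set it in the open lane of the sample loader and push it through the yellow spring gate into the covered bay, far enough that the gate swings fully shut behind it. Let go and leave the rack standing in the bay. Leave the blue rack where it stands.

Things in the scene. Friction and masses are not known exactly. Their poses are not given: they have to be found in the camera images.
- pink_rack_centre (a point): Centre of the pink tube rack, 47.5 mm above its underside; z up. Block 80 x 40 mm (x, y), 30 high, eight white tube caps up to 36. Handle bar along x on two posts: 46 long, 14 thick (y), 71 to 95 mm above the underside, its middle 35 mm above this point; grip it across y. Same both ways round. 0.1 to 0.2 kg. Stands on the bench, x roughly along world y.
- blue_rack_centre (a point): Centre (half-way up) of the blue tube rack, same shape and size as the pink one; it stands on the bench and is left alone.
- loader: Fixed grey and white loader; lane along its x, 56 mm wide about y=0, floor 15 mm over the bench. Origin: at bench height under the gate (x=0). Racks enter towards +x. x -140 to -5: open lane, walls 25 high. x 5 to 165 (end stop): bay under clear cover, 44 to 48 mm over the floor, with a handle slot (y -17 to 17) open at the gate. Drive unit 115 high from x=235.
- gate (a joint): Yellow spring gate across the lane at loader x=0, 36 mm high. Upright hinge at loader y=34 mm, 61 mm to its free edge. 0 rad shut; grows to 1.6 as it swings into the bay (+x). A rack opens it with less than 5 N; it leans on the passing rack and springs shut once the rack's trailing end is 61 mm past x=0 (rack centre past x=101 mm).
There are look-alikes about, which are no part of the job. There is more than one size of the part that bears pink_rack_centre; the job needs the smallest.

How it is judged (in metres and radians):
On the way:
1. the pink rack, low in the lane, has pushed the gate open (value of joint gate above 0.5 rad and x of pink_rack_centre in the frame of loader between -0.03 and 0.095 m and y of pink_rack_centre in the frame of loader between -0.02 and 0.03 m and z of pink_rack_centre in the frame of loader below 0.08 m), for 0.05 s.
At the end, for the whole second after the job is handed in: The pink rack stands upright (within 0.15 rad) on the bay floor behind the gate, its centre 95 to 135 mm past the gate line and between y = -25 and 30 mm of the loader, less than 72 mm above the bench; the gate is shut (under 0.15 rad); the blue rack is within 20 mm of where it stood (value of joint gate below 0.15 rad and x of pink_rack_centre in the frame of loader between 0.095 and 0.135 m and y of pink_rack_centre in the frame of loader between -0.025 and 0.03 m and z of pink_rack_centre in the frame of loader below 0.072 m and angle between pink_rack_centre's own z axis and vertical below 0.15 rad and distance of blue_rack_centre from where it was at the start of the episode below 0.02 m); the robot touches nothing.
It fails at once if the blue rack is moved by more than 20 mm (distance of blue_rack_centre from where it was at the start of the episode above 0.02 m).
It also fails if it takes over 42 s, if anything falls off the work surface, if the arm or the gripper's body presses on something with over 40 N, if the wrist force passes 120 N, or if a joint passes its speed limit or range.

### The arm

A 6-joint arm with a two-finger parallel gripper is mounted at the origin on the work surface. World frame = base frame: x ahead of the robot, y to its left, z up, the work surface at z = 0. Lengths are in mm, angles in rad, forces in N, time in s.
With the tool pointing down it reaches from about 300 to 775 mm from the base axis. Payload 14.6 kg.
Tool frame: the origin (TCP) lies on the centre line of the jaws, within the pads' length; the fingertips stand 19 mm ahead of it and the grasp point (between the pads) is the TCP (bot.tip_reach is the distance from the TCP to the fingertips, in mm); y points along the fingers, x is the direction in which the jaws open and shut, and the axes are right-handed (so a half turn about y gives the same grasp; the last joint's range is limited). The gripper opens to 85 mm and grips with 20 to 120 N. Pads are 22 mm wide; open, the fingers measure 114 mm over their backs; the gripper's body (76 mm by 85 mm) begins 54 mm behind the grasp point. The pads swing forward as they close: fully open they stand 13 mm farther back than shut.
Start: joints at [1.098, 0.3, 1.521, -0, 1.321, -0.067], TCP at [217.111, 505.324, 250.281] pointing down, gripper open.
Joint ranges: [-3.03, 3.03], [-0.79, 2.21], [0.23, 2.52], [-1.04, 4.18], [0, 3.07], [-2.55, 2.55]. Speed limits (rad/s): [2.22, 2.22, 2.57, 3.14, 3.14, 3.14].

### API

Orientations are given as a unit quaternion [w, x, y, z].
In Python, from rig import bot gives the robot as it stands. Calls block until the motion is done:
- bot.move_to(position, orientation): joint-space move of the TCP to a pose.
- bot.servo_line(position, attitude=None, speed=150, until_force=None): straight line of the TCP; attitude=None keeps the orientation; speed is the mean speed in mm/s. With until_force (N) it stops when the force on the tool has changed by that much, and returns True; else False.
- bot.move_joints(angles): joint-space move.
- bot.move_gripper(opening, grip_force=None): finger opening in mm; grip_force is the grip in N (None keeps the last); returns when the fingers have stopped.
- bot.dwell(seconds).
- bot.ik(position, orientation): joint angles nearest the present ones, or None.
- bot.read_state(): the state.
- bot.read_camera(name): name is "scene" or "side" or "wrist"; returns a dict with "image" (400x640x3 uint8, blue, green, red), "depth" (400x640 float32, mm along the optical axis (not along the pixel's ray), 0 where there is no reading), "fovy" (degrees; the focal length in pixels is half the picture's height over the tangent of half this angle, whatever the lens; pixels are square), "cx", "cy" (the principal point, pixels), "eye" and "attitude" of the camera in the world; the wrist camera has in their place "mount" (4x4, takes a point from camera to tool coordinates, whose origin is the TCP and whose axes are the tool frame's). Camera axes: x right, y down, z forward; pixel columns grow to the right and rows downward; lengths in mm; the calibration is good to about 2 mm. A picture is of the moment at which its call begins: read the wrist's pose just before it.
A pose or a line that the arm cannot do raises bot.MotionError and nothing moves.
- bot.finish_job(): hands the job in, once; it reports no verdict.
The state is a dict: "clock": time; "joint_positions": joint angles; "qvel": joint speeds; "effort": joint torques, N m; "ee_pos": TCP position; "tool_rot": TCP orientation; "ft_force": force on the tool from outside, world axes, zero at the start; "moment": the same for the moment, N m; "grip_width": finger opening in mm.
Only numpy, scipy, OpenCV 4.12 (cv2) and the standard library are available. Lean on these libraries where they do the work, as an engineer would, in place of code of your own. Each camera call takes 0.05 s, during which the arm holds its last target.

## Working session

There is one attempt and no reset: what is moved stays moved. The work goes in short steps, each a Python script; the robot and the scene stay as the last script left them, time stands still between calls to the robot, and variables do not carry over. Pictures are saved under pics/ and viewed, and the job is handed in when it is done.

```bash
mkdir -p pics; ls
cat > h.py <<'E'
import numpy as np, cv2
from scipy.spatial.transform import Rotation as R
from rig import bot
def q2R(q): return R.from_quat([q[1],q[2],q[3],q[0]]).as_matrix()
def cam(name):
    s=bot.read_state(); c=bot.read_camera(name)
    c['f']=200/np.tan(np.radians(c['fovy'])/2)
    if 'eye' in c and c.get('eye') is not None:
        a=np.array(c['attitude']); c['R']=a if a.shape==(3,3) else q2R(a); c['o']=np.array(c['eye'])
    else:
        T=np.array(c['mount']); Rt=np.array(s['tool_rot']); Rt=Rt if Rt.shape==(3,3) else q2R(Rt)
        c['R']=Rt@T[:3,:3]; c['o']=Rt@T[:3,3]+np.array(s['ee_pos'])
    return c
def ray(c,u,v): return c['R']@np.array([(u-c['cx'])/c['f'],(v-c['cy'])/c['f'],1.])
def onz(c,u,v,z):
    d=ray(c,u,v); return c['o']+d*(z-c['o'][2])/d[2]
def cloud(c):
    v,u=np.mgrid[:400,:640]; d=c['depth']
    P=np.stack([(u-c['cx'])/c['f']*d,(v-c['cy'])/c['f']*d,d],-1)@c['R'].T+c['o']
    P[d==0]=np.nan
    return P
E
python3 - <<'E'
from h import *
s=bot.read_state(); print({k:s[k] for k in('clock','ee_pos','tool_rot','grip_width')})
import pickle
D={}
for n in('scene','side','wrist'):
    c=cam(n); D[n]=c; cv2.imwrite(f'pics/{n}0.png',c['image']); print(n,c['fovy'],c['cx'],c['cy'],c['o'],c['R'].round(3).tolist(), (c['depth']>0).mean())
pickle.dump(D,open('D0.pkl','wb'))
E
```

```text
pics
{'clock': 0.0, 'ee_pos': array([217.02279686, 505.13291199, 249.70398998]), 'tool_rot': array([-0.59028251,  0.59072057,  0.38860207, -0.38936384]), 'grip_width': 85.35250893748155}
scene 46.71965729723921 328.61891663599897 202.18453673089442 [1068.14367298 -266.6707726   651.55204732] [[0.394, 0.624, -0.675], [0.919, -0.278, 0.279], [-0.014, -0.731, -0.683]] 0.99601953125
side 42.456123472884464 321.5909109952328 185.0446720579954 [381.81917904 718.37396655 468.29021936] [[-0.99, -0.047, 0.133], [-0.139, 0.49, -0.86], [-0.025, -0.87, -0.492]] 0.9960390625
wrist 69.10349533775451 326.094588039316 204.1385620523345 [143.2755083  537.61254805 373.82984578] [[0.394, 0.873, 0.286], [0.919, -0.375, -0.123], [0.0, 0.311, -0.95]] 0.9960234375
```

View pics/scene0.png

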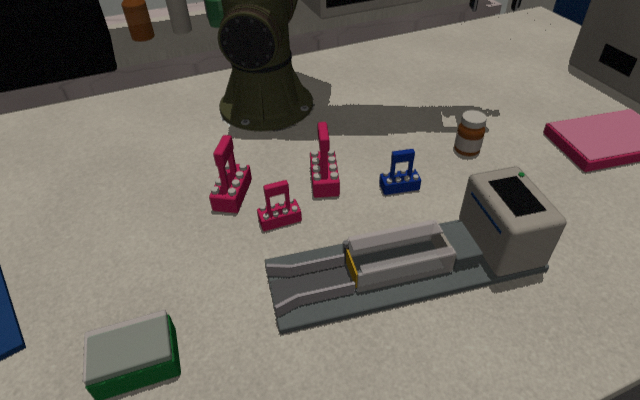

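View pics/side0.png

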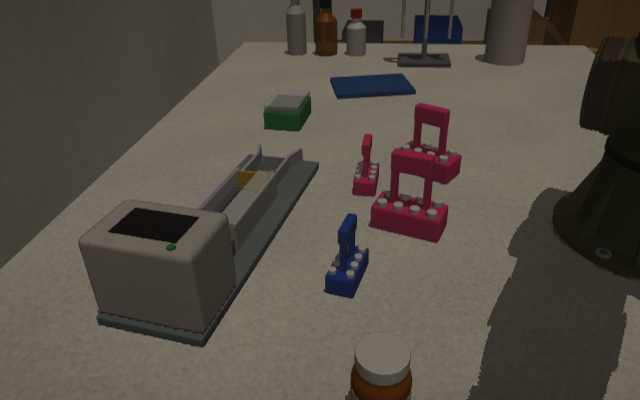

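View pics/wrist0.png

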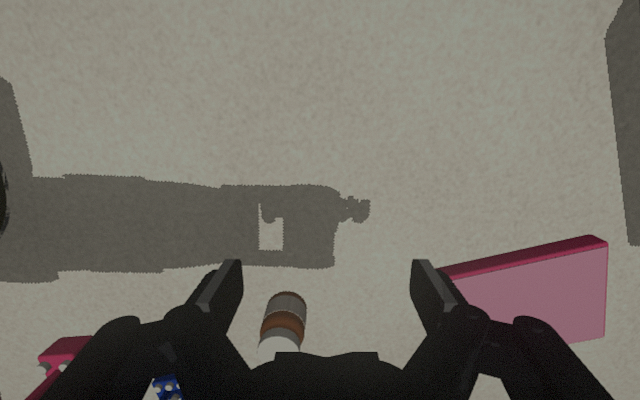

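Three pink racks show in the scene view: A (230,175), B (280,207) and C (323,162). B looks smallest. The loader is at about (370,265), with the gate at (351,267) and the blue rack at (401,175). Next I'll measure the sizes and make a crop.

Run:
```python
from h import *
import pickle
D=pickle.load(open('D0.pkl','rb'))
for n in('scene','side'):
    c=D[n]; P=cloud(c); hsv=cv2.cvtColor(c['image'],cv2.COLOR_BGR2HSV)
    for col,lo,hi in(('pink',(160,150,60),(179,255,255)),('blue',(110,150,50),(130,255,255)),('yellow',(18,130,80),(32,255,255))):
        m=cv2.inRange(hsv,lo,hi); k,l,st,ce=cv2.connectedComponentsWithStats(m)
        for i in range(1,k):
            if st[i,4]<60: continue
            p=P[l==i]; p=p[np.isfinite(p).all(1)]
            if np.linalg.norm(np.median(p,0)[:2])>900: continue
            top=np.percentile(p[:,2],99)
            print(n,col,st[i],ce[i].round(),'zmax',top.round(1),'zmin',np.percentile(p[:,2],1).round(1),'med',np.median(p,0).round(1))
            if col!='yellow':
                t=p[p[:,2]>top-8]; r=cv2.minAreaRect(t[:,:2].astype(np.float32)); print('   handle rect',r)
                r=cv2.minAreaRect(p[(p[:,2]<40)&(p[:,2]>3)][:,:2].astype(np.float32)); print('   body rect',r)
c=D['scene']; cv2.imwrite('pics/crop1.png',cv2.resize(c['image'][120:240,190:440],None,fx=3,fy=3,interpolation=cv2.INTER_CUBIC))
cv2.imwrite('pics/crop2.png',cv2.resize(c['image'][160:330,250:560],None,fx=2.5,fy=2.5,interpolation=cv2.INTER_CUBIC))
```

```text
scene pink [ 310  122   29   75 1013] [324. 167.] zmax 131.1 zmin 4.0 med [385.9   8.7  39.7]
   handle rect ((354.55474853515625, 18.586347579956055), (18.65639877319336, 69.56005096435547), 71.84477996826172)
   body rect ((357.467041015625, 17.101585388183594), (53.94776916503906, 111.31462097167969), 71.7677993774414)
scene pink [544 124  96  48 912] [594. 155.] zmax 29.1 zmin 2.0 med [565.1 571.   20.2]
   handle rect ((498.5027160644531, 623.148681640625), (134.24717712402344, 156.1129913330078), 80.66580963134766)
   body rect ((525.5550537109375, 585.066162109375), (207.98910522460938, 107.06587219238281), 33.13169860839844)
scene pink [ 210  135   40   78 1500] [228. 179.] zmax 131.0 zmin 4.4 med [ 344.2 -182.4   39.9]
   handle rect ((321.40887451171875, -176.3448944091797), (17.603565216064453, 63.49531936645508), 59.58893585205078)
   body rect ((319.86199951171875, -175.31161499023438), (55.261924743652344, 112.8936996459961), 58.177101135253906)
scene pink [ 257  180   44   51 1059] [278. 208.] zmax 94.2 zmin 2.3 med [ 437.6 -110.8   28.1]
   handle rect ((432.555175781
[... 1104 characters left out ...]
6), 88.84484100341797)
   body rect ((426.6285705566406, -104.41848754882812), (79.67639923095703, 38.6756591796875), 87.23832702636719)
side blue [339 214  17  21 174] [347. 224.] zmax 95.2 zmin 91.3 med [435.7 161.2  93.8]
   handle rect ((435.416015625, 158.9419708251953), (44.91862106323242, 11.55005931854248), 78.98705291748047)
   body rect ((0.0, 0.0), (0.0, 0.0), 0.0)
side blue [326 249  42  45 420] [345. 275.] zmax 31.9 zmin 11.7 med [436.2 190.9  28.3]
   handle rect ((435.78460693359375, 160.62872314453125), (77.31128692626953, 37.518585205078125), 78.12857055664062)
   body rect ((435.78460693359375, 160.62872314453125), (77.31128692626953, 37.518585205078125), 78.12857055664062)
```

View pics/crop1.png

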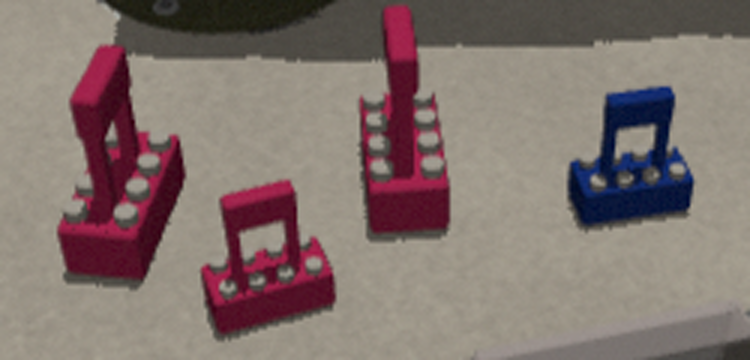

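View pics/crop2.png

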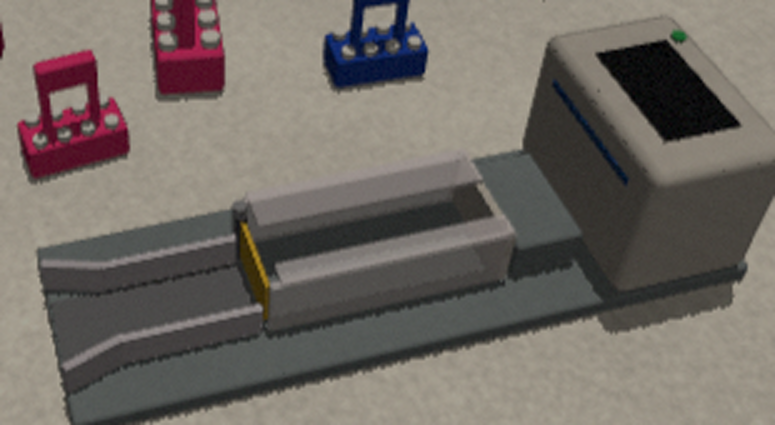

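Rack B is 79 x 41 mm with its top at 94 mm, which matches the description. A and C are about 113 x 55 mm and 131 mm tall, so they are the look-alikes. The crop shows B at crop (268,255) as a small rack with a two-post handle. The loader's hinge post is on the robot side at crop2 (240,210), so loader +x runs roughly along world +y. Next I'll get the loader pose.

```bash
cat > ld.py <<'E'
from h import *
def loader(c,n):
    P=cloud(c); 
    Z=P[...,2]; X=P[...,0]; Y=P[...,1]
    reg=(X>480)&(X<800)&(Y>-280)&(Y<350)
    for nm,lo,hi in(('drive',108,122),('cover',57,67),('floor+plate',5,20)):
        m=(reg&(Z>lo)&(Z<hi)).astype(np.uint8)
        k,l,st,ce=cv2.connectedComponentsWithStats(m)
        for i in range(1,k):
            if st[i,4]<80: continue
            p=P[l==i]; r=cv2.minAreaRect(p[:,:2].astype(np.float32))
            print(n,nm,st[i],'z',np.median(p[:,2]).round(1),'rect',np.round(r[0],1),np.round(r[1],1),round(r[2],2))
    hsv=cv2.cvtColor(c['image'],cv2.COLOR_BGR2HSV)
    m=cv2.inRange(hsv,(18,120,50),(35,255,255))>0
    p=P[m&reg]; 
    if len(p)>10:
        t=p[p[:,2]>47]; print(n,'gate top',len(t),np.nanmin(t,0).round(1),np.nanmax(t,0).round(1), np.nanmedian(t,0).round(1))
E
python3 - <<'E'
from ld import *
import pickle
D=pickle.load(open('D0.pkl','rb'))
for n in('scene','side'): loader(D[n],n)
E
```

```text
scene drive [467 178 100  63 718] z 115.7 rect [680.4 201.7] [172.5  80.2] 25.06
scene cover [462 202  93  61 403] z 62.2 rect [680.9 201.9] [171.8  79.3] 25.33
scene cover [ 343  219  101   33 1435] z 61.0 rect [605.6  42.9] [175.9  39.8] 80.13
scene cover [358 245  98  31 947] z 61.0 rect [663.1  37.1] [170.6  23.2] 83.13
scene floor+plate [ 351  238   86   35 1070] z 13.3 rect [611.1  48.4] [155.6  38.5] 83.64
scene floor+plate [265 244  78  22 741] z 13.2 rect [ 549.8 -100.5] [144.8  27.2] 81.92
scene floor+plate [ 275  256  274   77 5459] z 13.1 rect [684.5  48.3] [479.5  56. ] 81.81
scene floor+plate [ 267  261   87   45 1828] z 13.7 rect [ 604.7 -111.8] [139.2  65. ] 81.37
scene gate top 89 [594.4 -49.6  47. ] [655.  -36.5  55. ] [625.7 -44.3  51.7]
side drive [  78  218  151   57 1526] z 115.3 rect [643.2 277.4] [173.5  80.4] 24.14
side cover [191 167  49  44 542] z 61.7 rect [659.   29.1] [140.4  18.6] 81.09
side cover [ 223  170   53   59 1149] z 61.7 rect [602.1  44.8] [177.3  34.1] 81.49
side cover [ 90 254 144  55 929] z 62.0 rect [643.4 277.6] [173.1  79.3] 24.09
side floor+plate [237 155  17  16  88] z 13.4 rect [ 669.3 -151.9] [68.8 14.2] 81.92
side floor+plate [252 155  32  18 326] z 14.0 rect [ 618.3 -145.2] [77.9 46.8] 88.92
side floor+plate [  96  158  223  188 4804] z 13.5 rect [631.4  58.9] [481. 151.] 81.26
side floor+plate [216 186  27  27 163] z 14.7 rect [652.2  -7.1] [93.2 12.5] 83.47
side gate top 67 [614.2 -46.6  47. ] [648.4 -38.3  53.8] [631.  -41.7  50.8]
```

```bash
cat >> h.py <<'E'
def quat(yaw):  # tool x horizontal at world angle yaw, tool y down
    x=np.array([np.cos(yaw),np.sin(yaw),0]); y=np.array([0,0,-1.]); z=np.cross(x,y)
    q=R.from_matrix(np.stack([x,y,z],1)).as_quat(); return [float(a) for a in (q[3],q[0],q[1],q[2])]
E
python3 - <<'E'
from h import *
s=bot.read_state(); print(q2R(s['tool_rot']).round(2).tolist(), bot.read_camera('wrist')['mount'].round(3).tolist())
O=np.array([625,-44.]);yl=np.radians(81.7); ex=np.array([np.cos(yl),np.sin(yl)])
for o in(0,180):
    for nm,p,yw in(('pre',[430,-107,230],88),('g',[430,-107,83],88),('lane0',[*(O-85*ex),170],81.7),('end',[*(O+113*ex),99],81.7),('endup',[*(O+113*ex),230],81.7)):
        j=bot.ik(p,quat(np.radians(yw-90+o))); print(o,nm,p,None if j is None else np.round(j,2))
E
```

```text
[[0.39, -0.0, -0.92], [0.92, -0.0, 0.39], [-0.0, -1.0, 0.0]] [[1.0, -0.0, 0.001, 0.572], [-0.001, -0.311, 0.95, -124.032], [0.0, -0.95, -0.311, 80.578], [0.0, 0.0, 0.0, 1.0]]
0 pre [430, -107, 230] [-0.33  0.08  1.83 -0.    1.23 -0.29]
0 g [430, -107, 83] [-0.33  0.3   1.97 -0.    0.88 -0.29]
0 lane0 [np.float64(612.7297229149173), np.float64(-128.10969207086242), 170] [-0.26  0.54  1.38 -0.    1.23 -0.12]
0 end [np.float64(641.31225071311), np.float64(67.81641416479356), 99] [ 0.05  0.66  1.37 -0.    1.12  0.19]
0 endup [np.float64(641.31225071311), np.float64(67.81641416479356), 230] [ 0.05  0.53  1.25 -0.    1.36  0.19]
180 pre [430, -107, 230] None
180 g [430, -107, 83] None
180 lane0 [np.float64(612.7297229149173), np.float64(-128.10969207086242), 170] None
180 end [np.float64(641.31225071311), np.float64(67.81641416479356), 99] None
180 endup [np.float64(641.31225071311), np.float64(67.81641416479356), 230] None
```

Run:
```python
from ld import *
import pickle
bot.move_to([560,-130,280],quat(np.radians(-8.3)))
c=cam('wrist'); pickle.dump(c,open('w1.pkl','wb')); cv2.imwrite('pics/w1.png',c['image'])
print(bot.read_state()['clock'],c['o']); loader(c,'wrist')
P=cloud(c); hsv=cv2.cvtColor(c['image'],cv2.COLOR_BGR2HSV); m=cv2.inRange(hsv,(160,150,60),(179,255,255))
k,l,st,ce=cv2.connectedComponentsWithStats(m)
for i in range(1,k):
    if st[i,4]<100: continue
    p=P[l==i]; top=np.percentile(p[:,2],99); print(st[i],top)
    for a,b in((top-6,top+3),(3,40)):
        t=p[(p[:,2]>a)&(p[:,2]<b)]
        if len(t)>5: print('  ',cv2.minAreaRect(t[:,:2].astype(np.float32)))
```

```text
2.8083 [571.34132182 -49.32684468 404.00490988]
wrist cover [ 328    0   33  100 2821] z 63.6 rect [597.4   5.2] [93.9 32.1] 81.58
wrist cover [ 388    0   24   96 1549] z 63.6 rect [655.6  -1.1] [89.4 17.6] 81.6
wrist floor+plate [  302     0   130   204 14690] z 15.6 rect [616.5 -58.6] [244.5 150.5] 81.57
wrist floor+plate [ 333    0   61   94 3070] z 15.6 rect [624.8  13. ] [100.3  70.4] 81.62
wrist gate top 196 [594.3 -46.9  51.8] [649.6 -36.2  56.2] [621.4 -41.7  54.3]
[  22   42   89   38 1834] nan
   ((331.2904052734375, 54.96967315673828), (2.9113543033599854, 20.629276275634766), 71.27107238769531)
[196 163  18  39 284] 96.99886435348668
   ((428.9114990234375, -105.67475128173828), (42.983795166015625, 11.935463905334473), 87.4574203491211)
[216 167  17  19 107] 31.799763790116124
   ((427.8955993652344, -112.34864807128906), (21.203855514526367, 22.663890838623047), 0.3452910780906677)
   ((427.8955993652344, -112.34864807128906), (21.203855514526367, 22.663890838623047), 0.3452910780906677)
[111 204  74  45 753] nan
   ((318.9397888183594, -158.16566467285156), (26.99112892150879, 68.44332885742188), 57.703224182128906)
[182 229  15  32 201] 43.813251970333624
   ((357.616455078125, -198.1782989501953), (50.753047943115234, 12.81112289428711), 59.35353088378906)
[ 90 257  46  25 319] nan
```

View pics/w1.png

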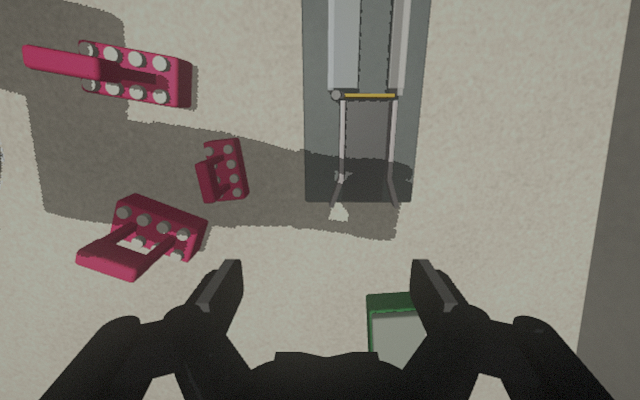

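The wrist view shows the loader with its lane at (365,150), gate at (368,96) and hinge at (337,96). The small pink rack is at (220,170). Next I'll work out the lane centreline in loader-aligned coordinates.

Run:
```python
from h import *
import pickle
D=pickle.load(open('D0.pkl','rb')); D['wrist']=pickle.load(open('w1.pkl','rb'))
y=np.radians(81.6); O=np.array([622,-43.])
ex=np.array([np.cos(y),np.sin(y)]); ey=np.array([-ex[1],ex[0]])
for n,c in D.items():
    P=cloud(c); u=(P[...,:2]-O)@ex; v=(P[...,:2]-O)@ey; z=P[...,2]
    pc=lambda a:np.percentile(a,[1,50,99]).round(1) if len(a)>15 else None
    for nm,s in(('coverL',v>2),('coverR',v<-2)):
        m=s&(u>10)&(u<150)&(abs(v)<60)&(z>59)&(z<67); print(n,nm,'v',pc(v[m]),'u',pc(u[m]),'z',pc(z[m]))
    for nm,s in(('wallL',v>2),('wallR',v<-2)):
        m=s&(u>-75)&(u<-12)&(abs(v)<45)&(z>37)&(z<44); print(n,nm,'v',pc(v[m]),'z',pc(z[m]))
    m=(u>-75)&(u<-12)&(abs(v)<45)&(z>12)&(z<18); print(n,'floor v',pc(v[m][abs(v[m])<29]),'z',pc(z[m]))
    hsv=cv2.cvtColor(c['image'],cv2.COLOR_BGR2HSV); g=(cv2.inRange(hsv,(18,120,50),(35,255,255))>0)&(abs(u)<30)&(abs(v)<50)&(z>44)
    print(n,'gate u',pc(u[g]),'v',pc(v[g]))
    if n!='wrist': m=(z>13)&(z<17)&(u>-160)&(u<-100)&(abs(v)<25)
```

```text
scene coverL v [12.5 28.3 45.3] u [ 11.5  78.4 148.8] z [59.2 61.1 63.4]
scene coverR v [-38.9 -30.1 -20.5] u [ 11.2  78.8 148.3] z [59.1 61.2 63.8]
scene wallL v [22.7 26.8 30.1] z [37.1 38.3 40.9]
scene wallR v [-39.1 -35.2 -31.4] z [37.  38.4 40. ]
scene floor v [-13.8   5.8  25.8] z [12.1 13.8 17.6]
scene gate u [-2.7 -1.4  1.8] v [-33.4  -4.3  27.7]
side coverL v [16.4 33.3 48.7] u [ 12.2  87.3 148.3] z [59.4 61.8 63.5]
side coverR v [-35.  -25.2 -17.1] u [ 13.   85.7 145. ] z [59.4 61.8 63.5]
side wallL v [27.9 31.3 34. ] z [37.2 38.6 39.8]
side wallR v [-34.4 -30.6 -27.3] z [37.2 38.5 40.1]
side floor v None z [12.3 14.  17.7]
side gate u [-0.8  2.6  4.9] v [-26.4  -9.5   6.3]
wrist coverL v [15.8 31.4 47.3] u [10.6 52.8 90.2] z [61.7 63.6 65.5]
wrist coverR v [-35.4 -26.7 -18.5] u [10.8 53.2 90.5] z [60.6 63.6 65.4]
wrist wallL v [26.5 29.5 32.5] z [38.4 40.4 41.9]
wrist wallR v [-35.3 -32.  -29.2] z [37.2 40.2 42. ]
wrist floor v [-28.4  -2.   24.4] z [13.9 15.7 17.5]
wrist gate u [-0.4  1.7  3. ] v [-27.2   0.8  28. ]
```

Run:
```python
from h import *
import pickle
q=quat(np.radians(-2.3))
bot.move_to([429,-106.5,200],q)
c=cam('wrist'); cv2.imwrite('pics/w2.png',c['image']); pickle.dump(c,open('w2.pkl','wb'))
P=cloud(c); hsv=cv2.cvtColor(c['image'],cv2.COLOR_BGR2HSV); m=cv2.inRange(hsv,(160,150,60),(179,255,255))>0
p=P[m&np.isfinite(P).all(-1)]; p=p[(np.abs(p[:,:2]-[429,-106]).max(1)<60)]
t=p[(p[:,2]>88)&(p[:,2]<101)]; print(len(t),t[:,2].max(),cv2.minAreaRect(t[:,:2].astype(np.float32)))
t=p[(p[:,2]>24)&(p[:,2]<36)]; print(len(t),cv2.minAreaRect(t[:,:2].astype(np.float32)))
print(bot.read_state()['clock'],bot.read_state()['ee_pos'])
```

```text
201 97.11878059295589 ((428.1693115234375, -106.03466796875), (42.59135818481445, 12.386384963989258), 87.1104507446289)
183 ((428.048583984375, -105.52615356445312), (76.91653442382812, 37.73320770263672), 87.45658111572266)
3.525 [ 430.0863121  -106.64947556  200.87575903]
```

View pics/w2.png

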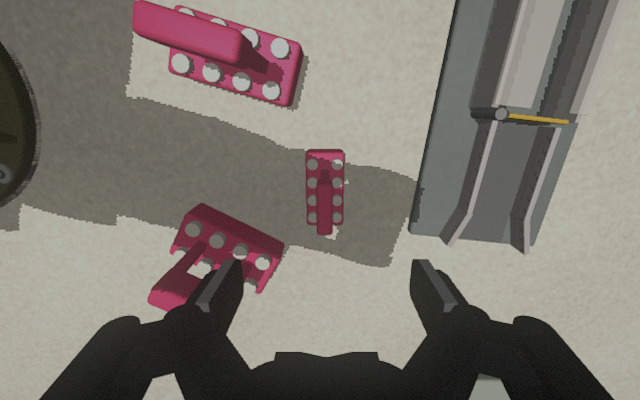

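Run:
```python
from h import *
q=quat(np.radians(-2.7))
print(bot.servo_line([428.3,-105.8,83],q,speed=120,until_force=8))
print(bot.read_state()['ee_pos'],bot.read_state()['ft_force'])
bot.move_gripper(0,50)
s=bot.read_state(); print(s['clock'],s['ee_pos'],s['ft_force'],s['grip_width'])
```

```text
False
[ 428.66950523 -105.9221703    83.56404964] [ 0.43303061  0.23377467 -0.70883122]
5.3 [ 428.46131153 -105.81402088   83.17883143] [0.17932825 0.14874797 3.03602835] 13.51120439019507
```

```bash
python3 - <<'E'
from h import *
import pickle
s0=bot.read_state()['ee_pos']
bot.servo_line([428.3,-105.8,185],speed=120)
s=bot.read_state(); print(s['clock'],s['ft_force'],s['grip_width'])
y=np.radians(81.6); ex=np.array([np.cos(y),np.sin(y)]); ey=np.array([-ex[1],ex[0]])
O=np.array([622,-43.])+1.5*ex-1.35*ey
L=lambda x,yy=0:list(O+x*ex+yy*ey)
bot.move_to(L(-88)+[185],quat(np.radians(-8.4)))
s=bot.read_state(); d=np.array(s['ee_pos'])[:2]-O; print('lane',d@ex,d@ey,s['clock'])
for n in('wrist','scene','side'):
    c=cam(n); cv2.imwrite(f'pics/{n}3.png',c['image']); pickle.dump(c,open(f'{n}3.pkl','wb'))
    P=cloud(c); u=(P[...,:2]-O)@ex; v=(P[...,:2]-O)@ey; hsv=cv2.cvtColor(c['image'],cv2.COLOR_BGR2HSV); m=(cv2.inRange(hsv,(160,150,60),(179,255,255))>0)&(abs(u+88)<60)&(abs(v)<40)
    if m.sum()>20: print(n,m.sum(),'u',np.percentile(u[m],[1,99]).round(1),'v',np.percentile(v[m],[1,99]).round(1),'z',np.percentile(P[...,2][m],[1,99]).round(1), cv2.minAreaRect(P[m][:,:2].astype(np.float32)))
E
python3 -c "
import cv2,numpy as np
a=[cv2.imread(f'pics/{n}3.png') for n in('wrist','scene')]
cv2.imwrite('pics/c3.png',np.vstack([cv2.resize(i,(480,300)) for i in a]))"
```

```text
6.3 [ 0.65309097 -0.79295392 -2.10283895] 13.614801543911296
lane -88.04351171791154 0.7893619621649393 7.0667
wrist 5333 u [-108.5  -49.1] v [-17.5  20.1] z [109.8 197.2] ((610.5679321289062, -120.29082489013672), (61.57670211791992, 38.95235824584961), 81.58075714111328)
scene 1418 u [-130.2  -53. ] v [-22.2  13.9] z [104.3 195.2] ((619.5762939453125, -133.6759033203125), (79.87540435791016, 55.92163848876953), 77.8659439086914)
side 640 u [-111.6  -48. ] v [-14.8  21.8] z [105.3 195.8] ((605.3245849609375, -125.9686508178711), (78.19059753417969, 38.19789123535156), 77.98684692382812)
```

View pics/c3.png

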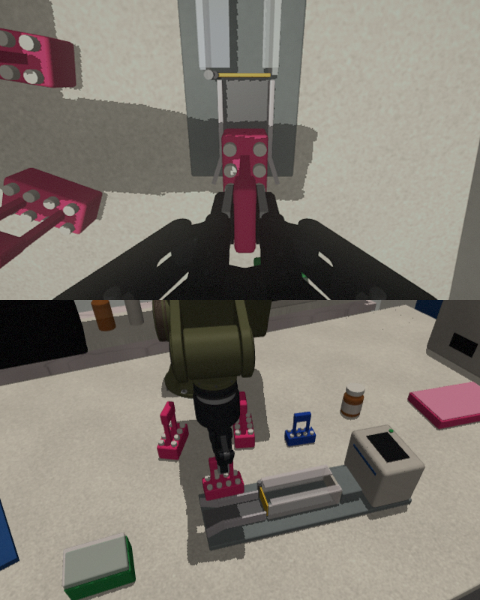

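The rack is held level and square over the lane: (245,155) in the wrist picture, centred between the walls, with its leading end at loader x ≈ -49 mm. I'll lower it with force checks.

```bash
cat >> h.py <<'E'
_y=np.radians(81.6); ex=np.array([np.cos(_y),np.sin(_y)]); ey=np.array([-ex[1],ex[0]])
O=np.array([622,-43.])+1.5*ex-1.35*ey
L=lambda x,yy=0:[float(a) for a in O+x*ex+yy*ey]
def rep(t):
    s=bot.read_state(); d=np.array(s['ee_pos'])[:2]-O; print(t,round(s['clock'],2),'u,v,z',(d@ex).round(1),(d@ey).round(1),round(s['ee_pos'][2],1),'f',np.round(s['ft_force'],1),'w',round(s['grip_width'],1))
E
python3 - <<'E'
from h import *
q=quat(np.radians(-8.4))
print(bot.servo_line(L(-88,-1)+[112],q,speed=90,until_force=8)); rep('a')
print(bot.servo_line(L(-88,-1)+[100],q,speed=25,until_force=4)); rep('b')
print(bot.servo_line(L(-50,-1)+[100],q,speed=60,until_force=12)); rep('c')
c=cam('wrist'); cv2.imwrite('pics/w4.png',c['image'])
E
```

```text
False
a 8.18 u,v,z -88.0 -1.3 112.6 f [ 0.9  0.4 -1.8] w 13.1
False
b 8.81 u,v,z -88.0 -1.0 100.0 f [-0.8  0.4 -2.2] w 13.5
False
c 9.59 u,v,z -50.1 -1.0 100.0 f [-0.5 -0.5 -1.6] w 13.3
```

View pics/w4.png

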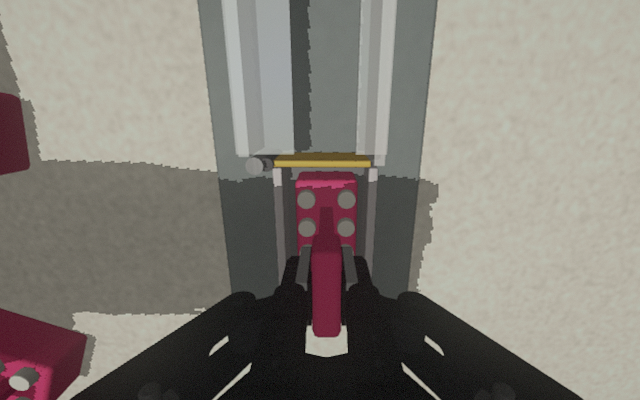

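The rack sits centred between the walls, with its leading face at (326,178) just before the yellow gate at (322,161). Next I'll push it through.

```bash
python3 - <<'E'
from h import *
q=quat(np.radians(-8.4))
print(bot.servo_line(L(40,-1)+[100],q,speed=50,until_force=18)); rep('mid')
for n in('wrist','scene'):
    cv2.imwrite(f'pics/{n}5.png',cam(n)['image'])
E
python3 -c "
import cv2,numpy as np
a=[cv2.imread(f'pics/{n}5.png') for n in('wrist','scene')]
cv2.imwrite('pics/c5.png',np.vstack([cv2.resize(a[0],(480,300)),cv2.resize(a[1][170:320,250:490],(480,300))]))"
```

```text
False
mid 11.59 u,v,z 39.8 -1.0 100.0 f [-0.4  0.2 -2.3] w 13.4
```

View pics/c5.png

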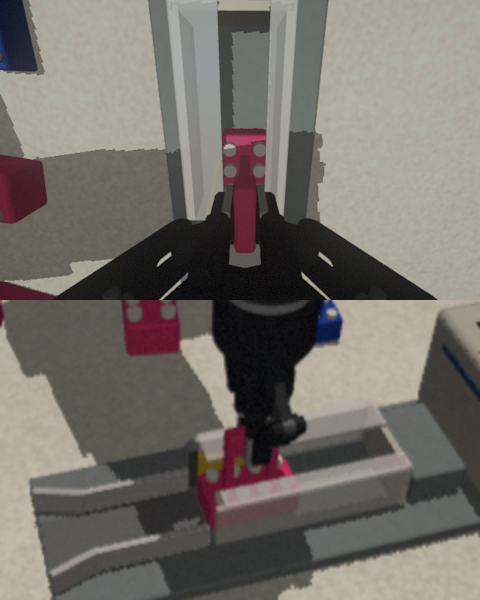

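The rack is half in, and the gate has swung in along its side (yellow at (207,465)). I'll continue to x = 114, lower it onto the floor, release and lift.

```bash
python3 - <<'E'
from h import *
q=quat(np.radians(-8.4))
print(bot.servo_line(L(114,-1)+[100],q,speed=50,until_force=18)); rep('in')
print(bot.servo_line(L(114,-1)+[97],q,speed=15,until_force=3)); rep('down')
bot.move_gripper(50); rep('open')
bot.dwell(.2)
print(bot.servo_line(L(114,-1)+[190],q,speed=100,until_force=8)); rep('up')
bot.dwell(.3)
import pickle
for n in('wrist','scene','side'):
    c=cam(n); cv2.imwrite(f'pics/{n}6.png',c['image']); pickle.dump(c,open(f'{n}6.pkl','wb'))
    P=cloud(c); u=(P[...,:2]-O)@ex; v=(P[...,:2]-O)@ey; hsv=cv2.cvtColor(c['image'],cv2.COLOR_BGR2HSV); z=P[...,2]
    m=(cv2.inRange(hsv,(160,150,60),(179,255,255))>0)&(abs(u-114)<60)&(abs(v)<40)&(z>98)&(z<116)
    if m.sum()>10: print(n,'handle',m.sum(),'u',np.percentile(u[m],[1,99]).round(1),'v',np.percentile(v[m],[1,99]).round(1),'z',np.percentile(z[m],[1,99]).round(1))
    g=(cv2.inRange(hsv,(18,120,50),(35,255,255))>0)&(abs(u)<70)&(abs(v)<50)&(z>30)
    if g.sum()>10: print(n,'gate',g.sum(),'u',np.percentile(u[g],[1,99]).round(1),'v',np.percentile(v[g],[1,99]).round(1))
E
python3 -c "
import cv2,numpy as np
a=[cv2.imread(f'pics/{n}6.png') for n in('wrist','scene')]
cv2.imwrite('pics/c6.png',np.vstack([cv2.resize(a[0],(480,300)),cv2.resize(a[1][170:320,250:490],(480,300))]))"
```

```text
False
in 13.32 u,v,z 113.8 -1.0 100.0 f [ 0.  -1.3 -1.6] w 13.1
True
down 13.55 u,v,z 113.9 -1.4 98.3 f [-0.1 -0.2  4. ] w 13.5
open 13.99 u,v,z 113.8 -0.7 97.3 f [0.  0.3 0.1] w 49.6
False
up 15.27 u,v,z 113.9 -0.7 189.2 f [-0.2  0.5 -0.6] w 49.8
wrist handle 229 u [ 92.5 134.6] v [-7.3  4.9] z [108.4 111.8]
wrist gate 524 u [-1.1  3. ] v [-21.4  25.8]
scene handle 248 u [ 87.9 131.4] v [-11.9   1.5] z [ 98.8 109.5]
scene gate 170 u [-4.3  0.3] v [-30.7  28. ]
side handle 223 u [ 91.7 136.4] v [-4.3  7.6] z [ 98.2 109.7]
side gate 169 u [-28.9   3.6] v [-27.3   6.8]
```

View pics/c6.png

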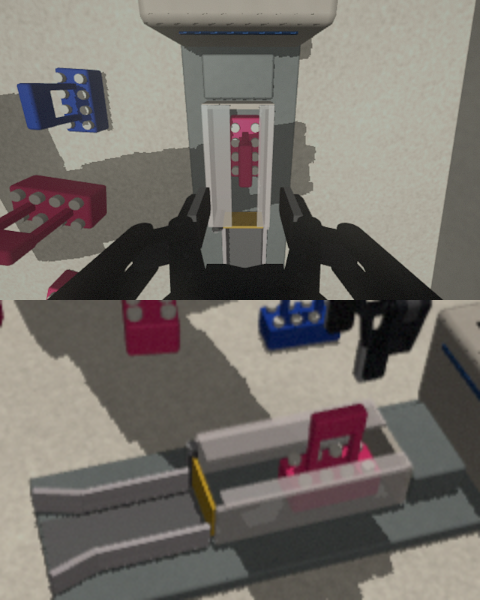

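The rack stands upright in the bay and the gate spans straight across the lane: (203,495) in the lower picture, (244,218) in the upper. I'll check the blue rack and hand in.

Run:
```python
from h import *
import pickle
for f in('D0','s6'):
    c=pickle.load(open('D0.pkl','rb'))['scene'] if f=='D0' else pickle.load(open('scene6.pkl','rb'))
    P=cloud(c); hsv=cv2.cvtColor(c['image'],cv2.COLOR_BGR2HSV)
    m=(cv2.inRange(hsv,(110,150,50),(130,255,255))>0)&(abs(P[...,0]-441)<60)&(abs(P[...,1]-155)<60); print(f,m.sum(),np.median(P[m],0).round(1))
bot.finish_job()
```

```text
D0 829 [448.  153.   27.7]
s6 746 [446.6 146.8  27.8]
the job is handed in; nothing more can be done
```

I gripped the smallest pink rack by its handle, lowered it into the open lane and pushed it through the gate into the bay. I then released it, lifted clear and handed the job in. That finished at about 15.5 s of the 42 s allowed. No verdict is reported.

**Rack:** it measured 79 x 41 mm and 94 mm tall, matching the description. The two look-alikes are about 113 x 55 mm and 131 mm tall. It now stands upright, with its centre at loader x ≈ 110–114 mm, y ≈ -5 to +2 mm. The handle top reads about 110 mm, which is the height expected with the rack on the bay floor.

**Gate:** the pictures show it straight across the lane. The wrist and scene views agree within a few mm of x = 0. The side view gave a few yellow pixels out to -29 mm; the pictures show nothing there, so I took them as stray depth readings and did not follow them up.

**Forces and contact:** the tool read about 4 N at most while pushing and setting down. After the release it read about 0 N, and the gripper is clear of everything.

**Blue rack:** its visible pixels' median shifted by about 6 mm between the first and last pictures. About 10% of those pixels are hidden by the gripper in the last one, so I put it down to that. The arm never went near it, and I did not measure it again from a clear view.

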